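# Ring up a hanging pack at the shop scanner

### The job

A customer is buying the tall box that hangs on the hook rack: lift it up and off its hook without tearing its hang tab, stand it gently upright in the middle of the scan pan (whose height you must find out) with its barcode squarely facing the scanner's window, and let go of it. Then squeeze the scanner's trigger all the way in and release it. Leave the other packs hanging and everything else on the counter where it is.

Things in the scene. Friction and masses are not known exactly. Their poses are not given: they have to be found in the camera images.
- tall_carton: The tall pack: brown box 36 (x) x 46 (y) x 85 (z) mm, about 0.15 kg, on one of the three hooks. Origin: centre of its underside, z up. White hang tab on top in the y-z plane, 36 wide, 4 thick, 30 mm tall; its hole, 20 x 20 mm, reaches from 4 to 24 mm above the box top, and the hook wire passes through it along x. Barcode on the -x face.
- barcode (a point): Centre of the barcode on the tall pack's -x face, 45 mm above its underside.
- short_carton: A shorter brown box, 36 x 46 x 55 mm with the same hang tab, on another hook. Stays hanging. Origin: centre of its underside.
- round_tub: A brown round tub, diameter 46, height 70 mm with the same hang tab, on another hook. Stays hanging. Origin: centre of its underside.
- rack: Fixed open wire rack. Origin on the counter below the middle hook; x points from hook tips to rail. Hooks at y = -110, 0, 110 mm: wires 5 mm thick along x, centre 215 mm high, from the rail (x = 68) to x = -22 mm, where the tip turns straight up, ending 8 mm above the wire's top side. Rail level with the wires, 10 mm posts at x = 68, y = +-175 mm.
- station: Fixed scan station, origin on the counter; foot 10 mm high. Scan pan at +y; at -y a pistol scanner clamped on its side, window facing +y to the pan. Head: x -8 to 48, y -95 to -9, top 128 mm high. Its hand grip runs along -x from the head to x = -122: 28 mm thick in y (centre y = -65), 26 mm high, centre 100 mm high, free underneath but for a post at x = -110.
- pan_axis (a point): Point 10 mm above the counter, straight under the middle of the scan pan; axes as the station's. Pan: level square plate, 84 x 84 mm, on an adjustable column with a spring top (gives 1 mm per 1.2 N, 8 mm at most). Its height is NOT reported: its top is 45 to 95 mm above the counter, other in every run; find it by touch or camera.
- window (a point): Middle of the scanner's window, 100 mm above the counter; it looks along the station's +y at the space above the pan.
- squeeze (a point): Where to pinch, fingers closing along the station's y: point 100 mm above the counter midway between the back of the hand grip (18.5 mm to its -y) and the front of the trigger when fully in (18.5 mm to its +y; 30 mm when released).
- trigger (a joint): Angle of the scanner's sprung trigger, a blade 48 mm long, 8 thick, 20 high on the grip's +y side, hinged beside the head, 33 mm to the +x of the squeeze point: 0 released, 0.32 rad fully in (3 N to start it, 8 N fully in); springs back.
- jar: Glass jar with a cap, diameter 64, height 85 mm. Leave alone.
- tin: Tin, diameter 60, height 60 mm. Leave alone.
- coin_bowl: White coin bowl, diameter 90, height 35 mm. Leave alone.
- stapler: Stapler 120 x 34 x 38 mm. Leave alone.
- sauce: Bottle, diameter 56, height 160 mm. Leave alone.

How it is judged:
On the way, in this order (a step that is already met when the one before it is completed fails the run):
1. the tall box is off its hook, held in the gripper (contact force between the fingers and tall_carton above 1 N and x of tall_carton in the frame of rack below -0.055 m and height (world z) of tall_carton above 0.03 m), for 0.1 s.
2. the tall box stands on the scan pan, barcode to the window, let go (horizontal distance between tall_carton and pan_axis below 0.015 m and angle between the x axis of tall_carton and the y axis of station, either way round below 0.2 rad and y of barcode in the frame of pan_axis below -0.008 m and angle between tall_carton's own z axis and vertical below 0.1 rad and contact force between tall_carton and station above 0.3 N and height (world z) of tall_carton above 0.035 m and contact force between the fingers and tall_carton below 0.05 N and linear speed of tall_carton below 0.03 m/s and value of joint trigger below 0.1 rad), for 0.3 s.
3. the trigger is squeezed in while the box stands there (horizontal distance between tall_carton and pan_axis below 0.015 m and angle between the x axis of tall_carton and the y axis of station, either way round below 0.2 rad and y of barcode in the frame of pan_axis below -0.008 m and angle between tall_carton's own z axis and vertical below 0.1 rad and contact force between tall_carton and station above 0.3 N and height (world z) of tall_carton above 0.035 m and value of joint trigger above 0.25 rad), for 0.1 s.
At the end, for the whole second after the job is handed in: The tall box stands free, still, upright (0.1 rad) on the scan pan within 15 mm of its middle, barcode side to the window, square within 0.2 rad; trigger squeezed past 0.25 rad, now under 0.05; other packs within 30 mm and counter things within 40 mm of where they began (horizontal distance between tall_carton and pan_axis below 0.015 m and angle between the x axis of tall_carton and the y axis of station, either way round below 0.2 rad and y of barcode in the frame of pan_axis below -0.008 m and angle between tall_carton's own z axis and vertical below 0.1 rad and contact force between tall_carton and station above 0.3 N and height (world z) of tall_carton above 0.035 m and contact force between the fingers and tall_carton below 0.05 N and linear speed of tall_carton below 0.03 m/s and value of joint trigger below 0.05 rad and distance of each of short_carton, round_tub from where it was at the start of the episode below 0.03 m and distance of each of jar, tin, coin_bowl, stapler, sauce from where it was at the start of the episode below 0.04 m); the robot touches nothing.
It fails at once if the tall box pulled or pressed against the rack with more than 25 N (torn tab) (contact force between tall_carton and rack above 25 N).
It fails at once if the tall box pressed on the scan station with more than 20 N (contact force between tall_carton and station above 20 N).
It fails at once if the tall box dropped (falling faster than 0.5 m/s, not held) (contact force between the fingers and tall_carton below 0.05 N and linear speed of tall_carton above 0.5 m/s).
It fails at once if another hanging pack knocked off or displaced by more than 60 mm (distance of any of short_carton, round_tub from where it was at the start of the episode above 0.06 m).
It fails at once if a thing on the counter knocked over or shoved more than 60 mm (distance of any of jar, tin, coin_bowl, stapler, sauce from where it was at the start of the episode above 0.06 m or angle between any of jar, tin, coin_bowl, stapler, sauce's own z axis and vertical above 0.6 rad).
It also fails if it takes over 67 s, if anything falls off the work surface, if the arm or the gripper's body presses on something with over 40 N, if the wrist force passes 120 N, or if a joint passes its speed limit or range.

### The arm

A 7-joint arm with a two-finger parallel gripper is mounted at the origin on the work surface. World frame = base frame: x ahead of the robot, y to its left, z up, the work surface at z = 0. Lengths are in m, angles in rad, forces in N, time in s.
With the tool pointing down it reaches from about 0.425 to 0.975 m from the base axis. Payload 16.7 kg.
Tool frame: the origin (TCP) lies midway between the tips of the shut fingers; the grasp point (between the pads) lies 19 mm behind it; z points along the fingers, y is the direction in which the jaws open and shut (so a half turn about z gives the same grasp; the last joint's range is limited). The gripper opens to 85 mm and grips with 20 to 120 N. Pads are 22 mm wide; open, the fingers measure 114 mm over their backs; the gripper's body (76 mm by 85 mm) begins 54 mm behind the grasp point. The pads swing forward as they close: fully open they stand 13 mm farther back than shut.
Start: joints at [1.137, 0.426, 0.074, 1.606, -0.034, 1.111, -0.067], TCP at [0.189, -0.648, 0.205] pointing down, gripper open.
Joint ranges: [-2.85, 2.85], [-0.5, 2.14], [-1.23, 1.37], [0.21, 2.46], [-1.02, 4.16], [0.16, 2.05], [-2.73, 2.73]. Speed limits (rad/s): [1.89, 1.89, 2.39, 2.39, 3.01, 3.01, 3.01].

### API

Orientations are given as a unit quaternion [w, x, y, z].
In Python, from rig import robot, imaging, monitor gives the robot as it stands. Calls block until the motion is done:
- robot.goto(position, orientation): joint-space move of the TCP to a pose.
- robot.movel(position, ori=None, speed=0.15, until_force=None): straight line of the TCP; ori=None keeps the orientation; speed is the mean speed in m/s. With until_force (N) it stops when the force on the tool has changed by that much, and returns True; else False.
- robot.move_joints(angles): joint-space move.
- robot.gripper_to(opening): opening from 0.0 (shut) to 1.0 (fully open); the grip force is fixed at half the most; returns when the fingers have stopped.
- robot.sleep(seconds).
- robot.ik(position, orientation): joint angles nearest the present ones, or None.
- imaging.snapshot(name): name is "side" or "top"; returns (picture, depth): 400x640x3 uint8, blue, green, red; 400x640 float32, m along the optical axis (not along the pixel's ray), 0 where there is no reading.
- imaging.camera_model(name): a dict with "mtx" (3x3 intrinsics, pixels), "R" (3x3) and "t" (3): a world point X has camera coordinates R X + t. Camera axes: x right, y down, z forward; pixel columns grow to the right and rows downward; lengths in m; the calibration is good to about 2 mm. A picture is of the moment at which its call begins. camera_model takes no time and is no camera call.
A pose or a line that the arm cannot do raises robot.IKError and nothing moves.
- robot.hand_in(): hands the job in, once; it reports no verdict.
Trained networks look in the newest picture that a camera, given by its name, has taken for a name from the list of things; names that differ only in an ending like _2 or _b are one class to them, and where a whole thing is asked for, a point or a joint stands for the part that bears it (a point fixed in the world has none). Each returns a list of dicts, best first, with "confidence" (0 to 1); they miss things now and then, are a little off and sometimes report something else, mostly with a low value. They report only what shows in the picture. A call takes as long as a camera call.
- imaging.trace(camera, name): "region" (400x640 bool, what is visible of it).
- imaging.landmark_of(camera, name): "location" ([x, y, z] in m, in the coordinates of the camera as it stood for that picture, good to about 4 mm: a listed point, or the origin of a listed thing).
Readings, each from a call of its own:
- monitor.current_t(): time.
- monitor.current_joint_positions(): joint angles.
- monitor.current_joint_velocities(): joint speeds.
- monitor.current_joint_efforts(): joint torques, N m.
- monitor.current_ee_pos(): TCP position.
- monitor.current_ee_rot(): TCP orientation.
- monitor.current_force(): force on the tool from outside, world axes, zero at the start.
- monitor.current_torque(): the same for the moment, N m.
- monitor.current_opening(): opening from 0.0 (shut) to 1.0 (fully open).
Only numpy, scipy, OpenCV 4.12 (cv2) and the standard library are available. Lean on these libraries where they do the work, as an engineer would, in place of code of your own. Each camera call takes 0.05 s, during which the arm holds its last target. There are 200 camera calls.

## Working session

There is one attempt and no reset: what is moved stays moved. The work goes in short steps, each a Python script; the robot and the scene stay as the last script left them, time stands still between calls to the robot, and variables do not carry over. Pictures are saved under pics/ and viewed, about 8 in all and at most 12, crops included, and the job is handed in when it is done.

```bash
ls; mkdir -p pics
cat > h.py <<'E'
import numpy as np, cv2
from rig import robot, imaging, monitor
def w(cam,p):
    m=imaging.camera_model(cam); return np.array(m["R"]).T@(np.array(p)-np.array(m["t"]).ravel())
def cloud(cam,depth):
    m=imaging.camera_model(cam);K=np.array(m["mtx"]);v,u=np.mgrid[:400,:640]
    c=np.stack([(u-K[0,2])/K[0,0]*depth,(v-K[1,2])/K[1,1]*depth,depth],-1)-np.array(m["t"]).ravel()
    P=c@np.array(m["R"]); P[depth<=0]=np.nan; return P
E
python3 - <<'E'
from h import *
for c in("side","top"):
    im,d=imaging.snapshot(c);cv2.imwrite(f"pics/{c}0.png",im);np.save(c+"0.npy",cloud(c,d))
    m=imaging.camera_model(c);print(c,"campos",(-np.array(m["R"]).T@np.array(m["t"]).ravel()).round(3))
    for n in "tall_carton barcode short_carton round_tub rack station pan_axis window squeeze trigger jar tin coin_bowl stapler sauce".split():
        try: print(n,[(w(c,r["location"]).round(4).tolist(),round(r["confidence"],2)) for r in imaging.landmark_of(c,n)[:2]])
        except Exception as e: print(n,e)
print(monitor.current_t(),monitor.current_ee_rot())
E
```

```text
pics
side campos [0.288 0.852 0.766]
tall_carton [([0.5748, 0.1941, 0.1004], 0.64), ([0.5476, -0.3509, 0.1088], 0.51)]
barcode [([0.5345, -0.3452, 0.1561], 0.59)]
short_carton []
round_tub [([0.5809, -0.1295, 0.1272], 0.81), ([0.7542, -0.2251, 0.0003], 0.68)]
rack [([0.5683, -0.2385, -0.0044], 0.74), ([0.5351, -0.3482, 0.1563], 0.35)]
station [([0.5528, 0.2078, -0.0007], 0.68)]
pan_axis [([0.5882, 0.2829, 0.0084], 0.79), ([0.7607, -0.0437, -0.0019], 0.56)]
window [([0.5706, 0.1941, 0.0992], 0.58)]
squeeze [([0.5035, 0.154, 0.0981], 0.73)]
trigger it knows: barcode, coin_bowl, jar, pan_axis, rack, round_tub, sauce, short_carton, squeeze, stapler, station, tall_carton, tin, window
jar [([0.3961, -0.0022, -0.0006], 0.9)]
tin [([0.759, -0.0451, -0.0014], 0.96)]
coin_bowl [([0.7563, -0.2247, 0.0015], 0.72)]
stapler [([0.3314, 0.3879, -0.0048], 0.6), ([0.5854, 0.28, 0.0108], 0.46)]
sauce [([0.7649, 0.0849, -0.0008], 0.96)]
top campos [0.483 0.026 1.349]
tall_carton [([0.5566, -0.3501, 0.1106], 0.75)]
barcode [([0.5359, -0.3469, 0.1525], 0.67), ([0.5534, -0.3491, 0.1067], 0.52)]
short_carton [([0.5714, -0.2406, -0.0016], 0.63), ([0.5683, -0.238, 0.1334], 0.53)]
round_tub [([0.584, -0.1306, 0.1271], 0.57)]
rack [([0.5712, -0.2418, -0.0009], 0.77)]
station [([0.5571, 0.2126, 0.0004], 0.64)]
pan_axis [([0.5861, 0.2808, 0.0096], 0.82), ([0.3342, 0.3852, -0.0023], 0.28)]
window [([0.5739, 0.1955, 0.1021], 0.77)]
squeeze [([0.5041, 0.1552, 0.1006], 0.83)]
trigger it knows: barcode, coin_bowl, jar, pan_axis, rack, round_tub, sauce, short_carton, squeeze, stapler, station, tall_carton, tin, window
jar [([0.3967, -0.0071, 0.0006], 0.71)]
tin [([0.7636, -0.0474, 0.001], 0.52)]
coin_bowl [([0.7573, -0.2295, 0.0], 0.68)]
stapler [([0.566, -0.2391, 0.1334], 0.64), ([0.3313, 0.3889, -0.0021], 0.56)]
sauce [([0.7619, 0.0855, -0.0032], 0.87)]
1.5 [-5.52043901e-05  9.89950887e-01  1.41411588e-01  1.14074019e-05]
```

Run:
```python
from h import *
t=np.load("top0.npy");s=np.load("side0.npy")
# pan top: points near pan axis above counter
for n,P in(("top",t),("side",s)):
    q=P[(abs(P[...,0]-.587)<.06)&(abs(P[...,1]-.282)<.06)&(P[...,2]>.04)&(P[...,2]<.1)]
    z=np.median(q[:,2]);q=q[abs(q[:,2]-z)<.006];print(n,"pan z",z,len(q));
    if len(q)>50:
        r=cv2.minAreaRect((q[:,:2]*1000).astype(np.float32));print(r)
    q=P[(abs(P[...,0]-.56)<.06)&(abs(P[...,1]+.35)<.05)&(P[...,2]>.17)&(P[...,2]<.205)]
    if len(q): print(n,"tall top",np.median(q[:,2]),cv2.minAreaRect((q[:,:2]*1000).astype(np.float32)),len(q))
    q=P[(P[...,2]>.207)&(P[...,2]<.245)&(P[...,1]<-.05)&(P[...,0]>.45)]
    print("wires",len(q),q[:,:2].min(0),q[:,:2].max(0))
    q=P[(P[...,2]>.12)&(P[...,2]<.135)&(P[...,1]>.08)&(P[...,1]<.23)&(P[...,0]>.5)]
    if len(q):print("head",cv2.minAreaRect((q[:,:2]*1000).astype(np.float32)),np.median(q[:,2]))
a=cv2.imread("pics/side0.png");cv2.imwrite("pics/both.png",cv2.resize(a,(800,500)))
```

```text
top pan z 0.0709297335751417 718
((585.8662109375, 280.0645446777344), (84.5438232421875, 83.73933410644531), 81.9043197631836)
top tall top 0.19254001395300563 ((552.859375, -347.89422607421875), (48.02072525024414, 36.6207160949707), 81.34038543701172) 200
wires 711 [ 0.53374583 -0.42580736] [ 0.66593236 -0.07323655]
head ((634.2096557617188, 143.60687255859375), (86.17430114746094, 259.6713562011719), 80.49473571777344) 0.1254090781189564
side pan z 0.06971488996998254 856
((584.1942749023438, 281.3514099121094), (85.05381774902344, 84.26697540283203), 82.41030883789062)
side tall top 0.18837395453849667 ((552.1836547851562, -343.11859130859375), (46.02984619140625, 36.728309631347656), 81.71572875976562) 123
wires 3669 [ 0.4505417  -2.43074433] [ 1.85434073 -0.05026572]
head ((655.9296264648438, 141.93191528320312), (87.00614929199219, 238.2601776123047), 80.26042938232422) 0.12419225746185797
```

View pics/side0.png

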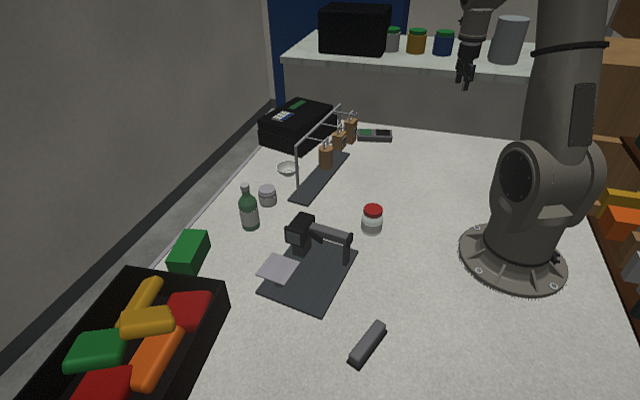

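View pics/top0.png

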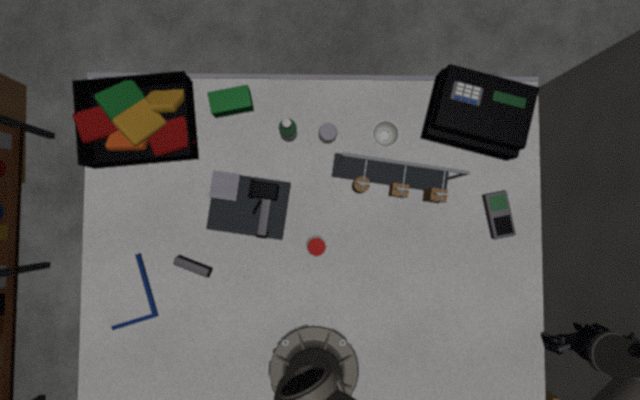

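The side view shows the rack with its three packs at about (340,145), the station at about (305,260) with its pan at (278,267), and the grip and trigger at (335,235). In the top view the tall box is the rightmost pack (438,195), the pan is at (224,187) and the grip at (263,215). The estimates agree: both yaws are about -8.3°, and the pan top is about 71 mm high.

I'll grasp from above, straddling the tab, with the jaws along the box's y.

```bash
cat >> h.py <<'E'
from scipy.spatial.transform import Rotation as Ro
def down(yaw):  # tool z down, tool x at yaw (deg)
    q=(Ro.from_euler('z',yaw,degrees=True)*Ro.from_euler('x',180,degrees=True)).as_quat(); return [q[3],q[0],q[1],q[2]]
TALL=np.array([.5535,-.348]); YR=-8.4; PAN=np.array([.586,.281]); YS=-8.0
E
python3 - <<'E'
from h import *
for o in(0,180):
    for n,p,y in(("tall",[*TALL,.158],YR+o),("pan",[*PAN,.14],YS+90+o),("pan2",[*PAN,.14],YS+90+o-360),("sq",[.504,.1545,.08],YS+o)):
        q=robot.ik(p,down(y));print(o,n,None if q is None else np.round(q,2))
t=np.load("top0.npy")
# wires: ridge per hook in rack frame
R=np.array([[np.cos(np.radians(YR)),np.sin(np.radians(YR))],[-np.sin(np.radians(YR)),np.cos(np.radians(YR))]])
q=(t[...,:2]-[.5705,-.241])@R.T; z=t[...,2]
for y in(-.11,0,.11):
    m=(abs(q[...,1]-y)<.02)&(q[...,0]>.012)&(q[...,0]<.055)&(z>.2)&(z<.23); print(y,q[m].mean(0) if m.any() else None,np.median(z[m]) if m.any() else None)
E
```

```text
0 tall [ 0.47  0.43 -0.01  1.7   0.01  1.01 -1.26]
0 pan [ 0.17  0.66 -1.03  1.68  0.61  1.16 -1.17]
0 pan2 [ 0.17  0.66 -1.03  1.68  0.61  1.16 -1.17]
0 sq [ 0.13  0.42 -0.67  2.01  0.35  0.82 -2.45]
180 tall [ 0.88  0.49 -0.57  1.67  0.29  1.06  1.65]
180 pan [ 0.16  0.66 -1.03  1.68  0.61  1.16  1.98]
180 pan2 [ 0.16  0.66 -1.03  1.68  0.61  1.16  1.98]
180 sq [ 0.46  0.59 -1.12  2.    0.66  0.97  0.43]
-0.11 [ 0.03397027 -0.10848731] 0.21663497117164443
0 [0.03352591 0.00164015] 0.21776124480690565
0.11 [0.03293707 0.11126577] 0.21723218034770564
```

Run:
```python
from h import *
robot.movel([.189,-.648,.31],speed=.2)
robot.goto([*TALL,.31],down(YR))
robot.movel([*TALL,.24],speed=.15)
print(robot.movel([*TALL,.158],speed=.06,until_force=6),monitor.current_ee_pos(),monitor.current_force())
f0=monitor.current_force()
robot.gripper_to(0.0)
print(monitor.current_opening(),f0,monitor.current_force(),monitor.current_t())
for c in("side","top"):
    im,d=imaging.snapshot(c);cv2.imwrite(f"pics/{c}1.png",im)
a=cv2.imread("pics/side1.png")[80:200,260:420];b=cv2.imread("pics/top1.png")[120:240,340:500]
cv2.imwrite("pics/g1.png",cv2.resize(np.hstack([a,b]),(800,300),interpolation=cv2.INTER_CUBIC))
```

```text
False [ 0.55371183 -0.34810623  0.15844386] [ 0.08971672 -0.41647033  0.49914258]
0.515276475630262 [ 0.08971672 -0.41647033  0.49914258] [ 0.76350018 -1.70682035  3.81134388] 6.4917
```

View pics/g1.png

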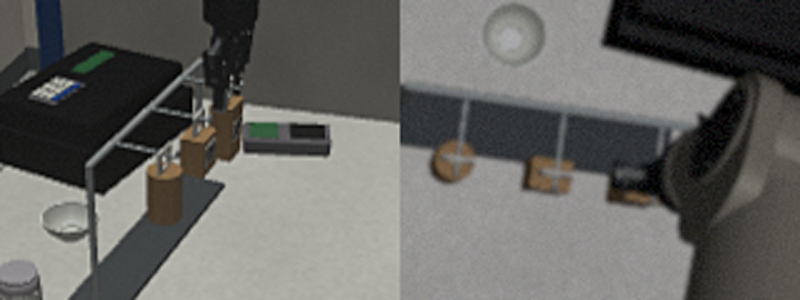

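The left half shows the gripper straddling the tall box at about (230,120); the right half shows its fingers over the box at (630,185). The opening of 0.515 matches the 46 mm width. Next I lift 11.5 mm, then slide off the tip.

Run:
```python
from h import *
p=np.array(monitor.current_ee_pos());z0=p[2]
for dz in(.004,.008,.0115):
    s=robot.movel([p[0],p[1],z0+dz],speed=.03,until_force=10);print(s,np.round(monitor.current_force(),2),np.round(monitor.current_ee_pos(),4))
a=np.radians(YR);d=-np.array([np.cos(a),np.sin(a)])
s=False
for L in(.02,.04,.09):
    s=robot.movel([*(p[:2]+d*L),z0+.0115],speed=.06,until_force=6);print(L,s,np.round(monitor.current_force(),2),np.round(monitor.current_ee_pos(),4))
    if s:break
print(monitor.current_opening(),monitor.current_t())
```

```text
False [-0.54  0.54 -1.5 ] [ 0.5536 -0.3482  0.1623]
False [-0.32  0.15 -0.57] [ 0.5539 -0.3483  0.1666]
False [-0.39 -0.09 -1.23] [ 0.5539 -0.3484  0.1701]
0.02 False [-0.44  1.05 -0.27] [ 0.5338 -0.3455  0.1702]
0.04 False [ 0.43 -0.44 -0.89] [ 0.5141 -0.3426  0.1701]
0.09 False [ 0.1  -0.19 -0.94] [ 0.4651 -0.3352  0.17  ]
0.5171643035445161 9.3917
```

Run:
```python
from h import *
p=np.array(monitor.current_ee_pos())
robot.movel([p[0],p[1],.32],speed=.2)
robot.goto([*PAN,.30],down(YS+90))
robot.movel([*PAN,.18],speed=.15)
print(np.round(monitor.current_ee_pos(),4),Ro.from_quat(np.roll(monitor.current_ee_rot(),-1)).as_matrix().round(3).tolist(),monitor.current_opening(),np.round(monitor.current_force(),2),monitor.current_t())
for c in("side","top"):
    im,d=imaging.snapshot(c);cv2.imwrite(f"pics/{c}2.png",im);np.save(c+"2.npy",cloud(c,d))
    for n in("tall_carton","barcode","pan_axis"):print(c,n,[(w(c,r["location"]).round(4).tolist(),round(r["confidence"],2)) for r in imaging.landmark_of(c,n)[:2]])
a=cv2.imread("pics/side2.png")[160:320,220:420];b=cv2.imread("pics/top2.png")[120:280,180:380]
cv2.imwrite("pics/g2.png",cv2.resize(np.hstack([a,b]),(800,320),interpolation=cv2.INTER_CUBIC))
```

```text
[0.5864 0.2814 0.181 ] [[0.139, 0.99, 0.001], [0.99, -0.139, 0.001], [0.001, 0.001, -1.0]] 0.5069797388695285 [-0.71 -0.19 -2.54] 13.4833
side tall_carton [([0.5827, 0.2767, 0.1273], 0.96)]
side barcode [([0.5687, -0.2406, 0.0032], 0.19)]
side pan_axis [([0.5846, 0.2806, 0.0102], 0.92)]
top tall_carton [([0.5567, 0.2109, -0.0025], 0.71)]
top barcode [([0.5873, 0.281, 0.0078], 0.38)]
top pan_axis [([0.5876, 0.2833, 0.009], 0.68)]
```

View pics/g2.png

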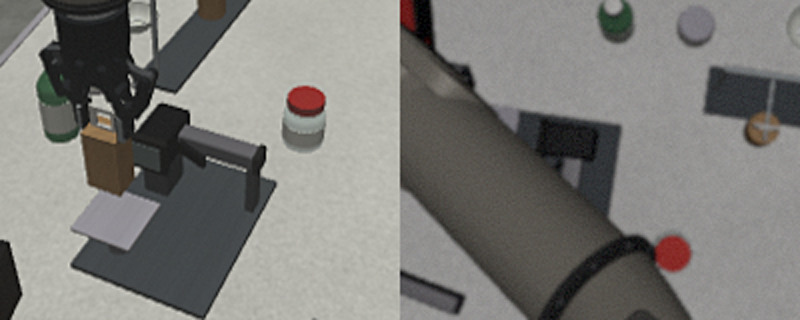

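The side view (left half) shows the box upright in the jaws at about (108,155), over the pan at (115,220), barcode side towards the scanner; the top view is blocked by the arm. Now I lower it by touch.

Run:
```python
from h import *
s=np.load("side2.npy");a=np.radians(YS);ys=np.array([-np.sin(a),np.cos(a)]);xs=np.array([np.cos(a),np.sin(a)])
e=s[...,:2]-PAN;m=(s[...,2]>.135)&(s[...,2]<.19)&(abs(e@xs)<.02)&(e@ys>0)&(e@ys<.035)
print("outer face y_s",np.median((e@ys)[m]),m.sum())
robot.movel([*PAN,.140],speed=.08)
hit=robot.movel([*PAN,.108],speed=.015,until_force=2.5)
print(hit,np.round(monitor.current_ee_pos(),4),np.round(monitor.current_force(),2),monitor.current_t())
```

```text
outer face y_s 0.018218255770936054 237
True [0.5859 0.2809 0.1183] [0.84 0.25 2.77] 15.8833
```

Run:
```python
from h import *
p=np.array(monitor.current_ee_pos())
for o in(.6,.75,1.0): robot.gripper_to(o)
robot.movel([p[0],p[1],.20],speed=.06)
robot.movel([p[0],p[1],.30],speed=.2)
robot.goto([.504,.1545,.30],down(YS))
print(np.round(monitor.current_ee_pos(),4),np.round(monitor.current_joint_positions(),2),np.round(monitor.current_force(),2),monitor.current_t())
for c in("side","top"):
    im,d=imaging.snapshot(c);cv2.imwrite(f"pics/{c}3.png",im);np.save(c+"3.npy",cloud(c,d))
    for n in("tall_carton","barcode","pan_axis","squeeze","station"):print(c,n,[(w(c,r["location"]).round(4).tolist(),round(r["confidence"],2)) for r in imaging.landmark_of(c,n)[:1]])
a=np.radians(YS);ys=np.array([-np.sin(a),np.cos(a)]);xs=np.array([np.cos(a),np.sin(a)])
s=np.load("side3.npy");e=s[...,:2]-PAN
m=(s[...,2]>.085)&(s[...,2]<.145)&(abs(e@xs)<.035)&(e@ys>0)&(e@ys<.035);print("outer face",np.median((e@ys)[m]),np.percentile((e@xs)[m],[2,98]))
m=(s[...,2]>.149)&(s[...,2]<.165)&(abs(e@xs)<.035)&(abs(e@ys)<.035);print("top z",np.median(s[m][:,2]),cv2.minAreaRect((e[m]*1000).astype(np.float32)))
t=np.load("top0.npy");S=np.array([.5563,.2112]);e=t[...,:2]-S  # grip edges in first top picture
m=(t[...,2]>.108)&(t[...,2]<.12)&(abs(e@xs+.06)<.03)&(abs(e@ys+.065)<.05);print("grip y_s",np.percentile((e@ys)[m],[3,50,97]),m.sum())
m=(t[...,2]>.122)&(t[...,2]<.132)&(abs(e@xs-.02)<.05)&(abs(e@ys+.052)<.07);print("head x,y",np.percentile((e@xs)[m],[2,98]),np.percentile((e@ys)[m],[2,98]))
A=cv2.imread("pics/side3.png")[160:320,220:420];b=cv2.imread("pics/top3.png")[120:280,180:380]
cv2.imwrite("pics/g3.png",cv2.resize(np.hstack([A,b]),(800,320),interpolation=cv2.INTER_CUBIC))
```

```text
[0.504  0.1548 0.2996] [ 0.08  0.15 -0.55  1.79  0.08  1.23 -2.2 ] [ 0.8  -0.28 -0.05] 20.1333
side tall_carton [([0.5826, 0.2778, 0.0694], 0.89)]
side barcode [([0.5822, 0.2604, 0.1178], 0.76)]
side pan_axis [([0.5861, 0.2809, 0.0084], 0.79)]
side squeeze [([0.5028, 0.1526, 0.097], 0.75)]
side station [([0.5523, 0.2091, 0.0025], 0.8)]
top tall_carton [([0.3344, 0.3875, -0.0038], 0.16)]
top barcode []
top pan_axis [([0.5687, -0.2417, 0.136], 0.34)]
top squeeze [([0.5082, 0.1518, 0.0977], 0.63)]
top station [([0.558, 0.2119, 0.0], 0.64)]
outer face 0.017433489816567713 [-0.02575373  0.01900093]
top z 0.15437517563484796 ((-2.070180892944336, 0.8579254150390625), (36.860206604003906, 48.113162994384766), 81.08905029296875)
grip y_s [-0.08036261 -0.06629457 -0.03554644] 195
head x,y [-0.00355508  0.04327878] [-0.09354372 -0.01333617]
```

View pics/g3.png

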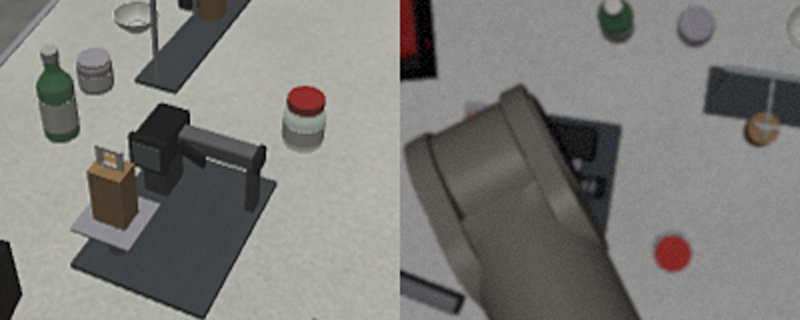

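The box stands centred on the pan (side view, about (113,195)), with its top about 1 mm from where I expected and its centre within 3 mm. Next is the trigger.

Run:
```python
from h import *
a=np.radians(YS);ys=np.array([-np.sin(a),np.cos(a)]);xs=np.array([np.cos(a),np.sin(a)])
Q=np.array([.5563,.2112])-.0433*xs-.062*ys;print(Q)
robot.movel([*Q,.16],down(YS),speed=.15)
if robot.movel([*Q,.077],speed=.06,until_force=6): print("HIT",monitor.current_ee_pos(),monitor.current_force());raise SystemExit
f0=np.array(monitor.current_force())
for o in(.7,.6,.55,.5,.47,.44):
    robot.gripper_to(o);f=np.array(monitor.current_force())-f0
    print(o,round(monitor.current_opening(),3),"fy_s",round(f[:2]@ys,2),"fx",round(f[:2]@xs,2),"fz",round(f[2],2))
    if abs(f[:2]@ys)>20:break
print(monitor.current_t(),np.round(monitor.current_ee_pos(),4))
```

```text
[0.50479266 0.15582958]
0.7 0.694 fy_s 3.94 fx -1.13 fz 5.56
0.6 0.602 fy_s 7.33 fx -8.2 fz 16.17
0.55 0.551 fy_s 9.24 fx -12.36 fz 22.57
0.5 0.504 fy_s 5.21 fx -15.76 fz 29.81
0.47 0.473 fy_s -1.48 fx -9.86 fz 33.67
0.44 0.446 fy_s -9.22 fx -13.43 fz 44.32
24.875 [0.5054 0.1561 0.0793]
```

Run:
```python
from h import *
im,d=imaging.snapshot("side");cv2.imwrite("pics/s4.png",cv2.resize(im[190:290,250:390],(800,571),interpolation=cv2.INTER_CUBIC))
print(monitor.current_force(),monitor.current_torque(),monitor.current_t())
```

```text
[-15.13113614  -6.8885998   43.81921915] [-0.54236103  3.15333744  0.04109685] 24.925
```

View pics/s4.png

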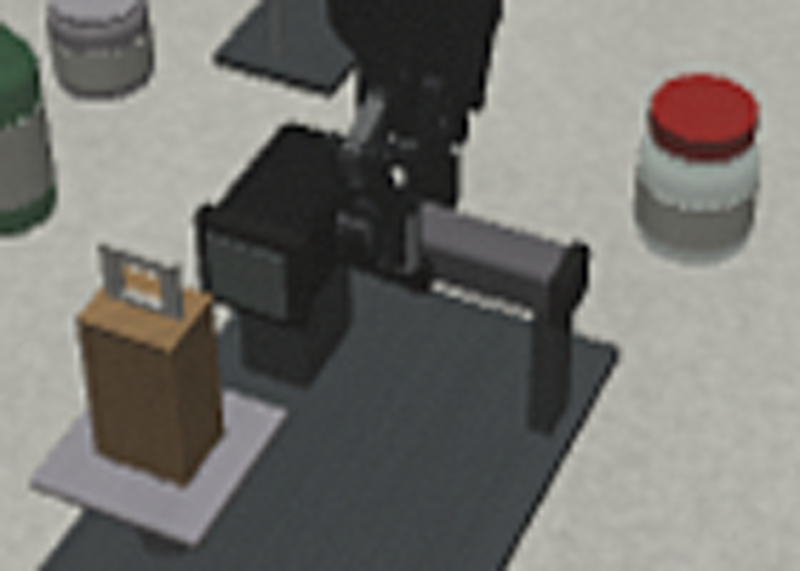

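The box still stands at (150,380) in the crop, and the fingers are around the grip beside the head at (400,220). The upward force looks like pad friction as the fingers swing forward while closing, so I'll follow it upward and keep closing until they stall.

Run:
```python
from h import *
a=np.radians(YS);ys=np.array([-np.sin(a),np.cos(a)]);xs=np.array([np.cos(a),np.sin(a)])
p=np.array(monitor.current_ee_pos())
def rep(n):
    f=np.array(monitor.current_force());print(n,round(monitor.current_opening(),3),"y,x,z",np.round([f[:2]@ys,f[:2]@xs,f[2]],1),np.round(monitor.current_ee_pos(),4),flush=True)
rep("start")
z=.0795
robot.movel([*(p[:2]-.0005*xs),z],speed=.02);rep("up")
for o in(.43,.42,.41,.40):
    f=np.array(monitor.current_force())
    if abs(f[2])>20 or abs(f[:2]@ys)>15:
        z+=.0015 if f[2]>20 else 0; p[:2]+=ys*np.clip(f[:2]@ys/19e3,-.001,.001)
        robot.movel([*(p[:2]-.0005*xs),z],speed=.02);rep("adj")
    robot.gripper_to(o);rep(o)
    if monitor.current_opening()>o+.012:break
print(monitor.current_t())
```

```text
start 0.443 y,x,z [ -8.9 -14.   43.8] [0.5054 0.1561 0.0793]
up 0.443 y,x,z [-7.4 -7.1 27.9] [0.5056 0.1559 0.0811]
adj 0.438 y,x,z [-3.  -0.8 12.6] [0.5055 0.1556 0.0818]
0.43 0.432 y,x,z [-5.  -1.8 15.3] [0.5055 0.1554 0.0819]
0.42 0.424 y,x,z [-7.7 -2.2 18.6] [0.5054 0.155  0.082 ]
0.41 0.413 y,x,z [-10.1  -2.3  21.1] [0.5054 0.1546 0.082 ]
adj 0.406 y,x,z [-5.3  1.4  4.5] [0.5049 0.1544 0.0827]
0.4 0.404 y,x,z [-7.8  0.7  7.1] [0.5049 0.1541 0.0826]
26.5667
```

Run:
```python
from h import *
a=np.radians(YS);ys=np.array([-np.sin(a),np.cos(a)]);xs=np.array([np.cos(a),np.sin(a)])
def rep(n):
    f=np.array(monitor.current_force());print(n,round(monitor.current_opening(),3),"y,x,z",np.round([f[:2]@ys,f[:2]@xs,f[2]],1),np.round(monitor.current_ee_pos(),4),flush=True);return f
for o in(.39,.38,.37,.36,.35):
    robot.gripper_to(o);f=rep(o)
    if monitor.current_opening()>o+.012 or abs(f[2])>35 or abs(f[:2]@ys)>25:break
robot.sleep(.3);rep("hold")
im,d=imaging.snapshot("side");cv2.imwrite("pics/s5.png",cv2.resize(im[200:270,290:370],(800,600),interpolation=cv2.INTER_CUBIC))
print(monitor.current_t())
```

```text
0.39 0.391 y,x,z [-10.5  -0.2   8. ] [0.5048 0.1537 0.0826]
0.38 0.382 y,x,z [-11.8   0.6  10.6] [0.5048 0.1533 0.0826]
0.37 0.374 y,x,z [-13.4  -0.1  11.5] [0.5047 0.1529 0.0826]
0.36 0.361 y,x,z [-15.7   0.2  11. ] [0.5046 0.1525 0.0825]
0.35 0.354 y,x,z [-18.2   0.3  11.2] [0.5046 0.1521 0.0825]
hold 0.353 y,x,z [-17.7   0.1  11. ] [0.5046 0.1521 0.0824]
28.0
```

View pics/s5.png

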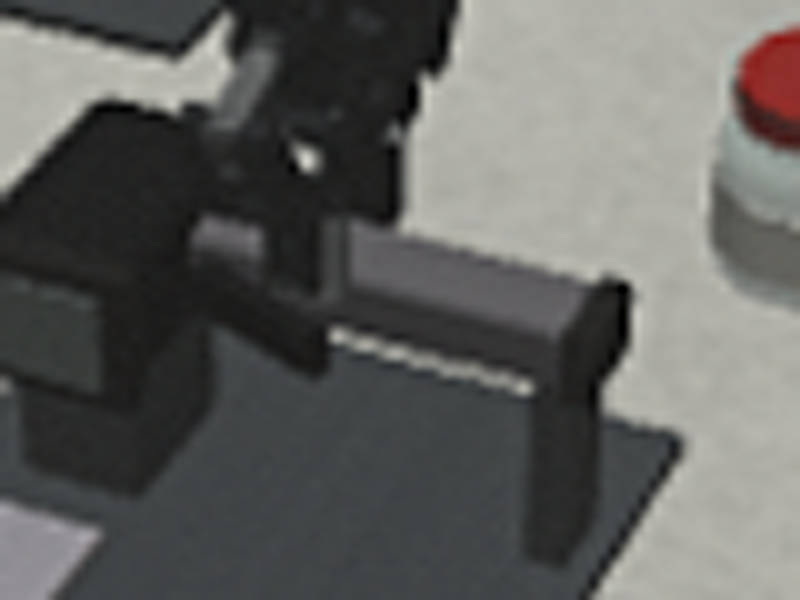

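Run:
```python
from h import *
a=np.radians(YS);ys=np.array([-np.sin(a),np.cos(a)]);xs=np.array([np.cos(a),np.sin(a)])
S=np.array([.5563,.2112])
im,d=imaging.snapshot("side");P=cloud("side",d);e=P[...,:2]-S
X,Y,Z=e@xs*1000,e@ys*1000,P[...,2]*1000
for r in range(218,248,2):
    print(r,' '.join(f"{X[r,c]:.0f},{Y[r,c]:.0f},{Z[r,c]:.0f}" for c in range(312,332,2)))
```

```text
218 -46,-1,198 -52,0,202 -56,-2,201 -56,-12,194 39,-223,-1 -54,-40,171 -59,-40,174 nan,nan,nan -52,-80,140 -55,-87,136
220 -42,-8,185 -49,-4,191 -55,-4,193 -57,-10,189 -46,-44,159 -53,-41,164 -57,-45,162 -46,-81,131 -53,-78,135 -55,-88,128
222 -42,-9,179 -47,-10,180 -54,-7,184 -56,-12,181 -57,-23,173 -55,-37,161 -56,-48,153 -46,-81,123 -52,-81,126 -55,-87,122
224 -37,-18,163 -41,-21,162 -46,-21,164 -56,-13,174 -56,-23,166 -55,-37,155 -55,-49,145 -47,-79,118 -54,-78,122 -2,-208,-0
226 -12,-65,110 -41,-19,157 -48,-18,161 -55,-14,167 -56,-24,159 -52,-45,140 -55,-48,139 -48,-78,112 -52,-82,111 -6,-200,-0
228 -16,-58,110 -20,-60,109 -39,-36,136 -44,-37,137 -49,-37,139 -52,-44,134 -56,-48,133 -50,-73,110 -55,-75,110 -61,-74,113
230 -18,-52,108 -24,-52,110 -38,-37,128 -44,-37,130 -49,-38,131 -52,-43,128 -55,-50,123 -54,-64,112 -59,-66,112 -64,-68,112
232 -23,-43,110 -23,-54,101 -38,-36,122 -43,-38,122 -49,-38,124 -51,-45,120 -56,-47,119 -57,-58,111 -62,-58,112 -67,-61,112
234 -24,-40,106 -31,-39,109 -36,-41,110 -40,-44,109 -48,-40,115 -53,-42,115 -53,-54,105 -59,-54,108 -65,-53,111 -70,-53,113
236 -24,-39,99 -32,-37,104 -40,-33,111 -43,-37,109 -41,-53,94 -46,-55,95 -53,-53,99 -59,-53,101 -65,-53,103 -71,-53,106
238 -25,-38,93 -32,-36,98 -38,-35,101 -47,-30,109 -51,-34,107 -47,-54,89 -53,-53,92 -59,-53,94 -65,-52,97 -70,-53,98
240 13,-111,8 8,-114,8 -40,-32,97 -45,-33,98 -53,-29,105 -57,-33,103 -19,-126,8 -20,-138,-2 -64,-56,86 -70,-54,91
242 9,-103,8 4,-105,9 -2,-107,10 -45,-33,91 -53,-29,98 -56,-35,94 -23,-117,9 -28,-121,8 -33,-124,7 -39,-125,8
244 6,-97,7 -0,-97,10 -6,-99,10 -11,-101,10 -18,-101,13 -21,-108,8 -27,-110,9 -32,-113,8 -38,-114,9 -43,-117,9
246 2,-89,8 -4,-90,9 -10,-91,11 -14,-96,8 -19,-98,8 -25,-99,10 -31,-101,10 -36,-104,9 -42,-105,11 -46,-110,8
```

Depth shows that the +y finger slipped over the blade. Its tip is around z≈0.105, higher than I assumed, and it now sits between the blade (front face at y_s≈-30, released) and the grip. So I'll ease off, raise out, measure the real fingertip height when open, and go in lower.

Run:
```python
from h import *
a=np.radians(YS);ys=np.array([-np.sin(a),np.cos(a)]);xs=np.array([np.cos(a),np.sin(a)]);S=np.array([.5563,.2112])
def rep(n):
    f=np.array(monitor.current_force());print(n,round(monitor.current_opening(),3),"y,x,z",np.round([f[:2]@ys,f[:2]@xs,f[2]],1),np.round(monitor.current_ee_pos(),4),flush=True)
robot.gripper_to(.37);rep("ease")
p=np.array(monitor.current_ee_pos())
print(robot.movel([p[0],p[1],.13],speed=.05,until_force=35));rep("up")
Q=S-.052*xs-.062*ys
robot.movel([*Q,.16],down(YS),speed=.1)
def tip(o):
    robot.gripper_to(o);rep(o)
    im,d=imaging.snapshot("side");P=cloud("side",d);e=P[...,:2]-Q
    X,Y,Z=e@xs,e@ys,P[...,2]
    m=(abs(X)<.02)&(Y>.01)&(Y<.075)&(Z>.125)&(Z<.25)
    print("tip z rel TCP",(np.percentile(Z[m],[0,1,3])-monitor.current_ee_pos()[2]).round(4),"X",np.percentile(X[m&(Z<.2)],[2,98]).round(3),"Y",np.percentile(Y[m&(Z<.2)],[2,98]).round(3),m.sum());return im
tip(.45);im=tip(1.0)
cv2.imwrite("pics/s6.png",cv2.resize(im[160:290,250:390],(640,594),interpolation=cv2.INTER_CUBIC));print(monitor.current_t())
```

```text
ease 0.375 y,x,z [-14.6   0.5   6.6] [0.5047 0.1528 0.0824]
False
up 0.37 y,x,z [-0.2 -0.5  0. ] [0.5045 0.1528 0.1297]
0.45 0.451 y,x,z [0.5 0.2 0.8] [0.496  0.1569 0.1595]
tip z rel TCP [0.0279 0.0292 0.0314] X [-0.013  0.004] Y [0.02  0.033] 167
1.0 1.001 y,x,z [0.8 0.5 0.2] [0.4962 0.157  0.16  ]
tip z rel TCP [0.0381 0.0395 0.0409] X [-0.006  0.004] Y [0.048 0.049] 122
30.7
```

View pics/s6.png

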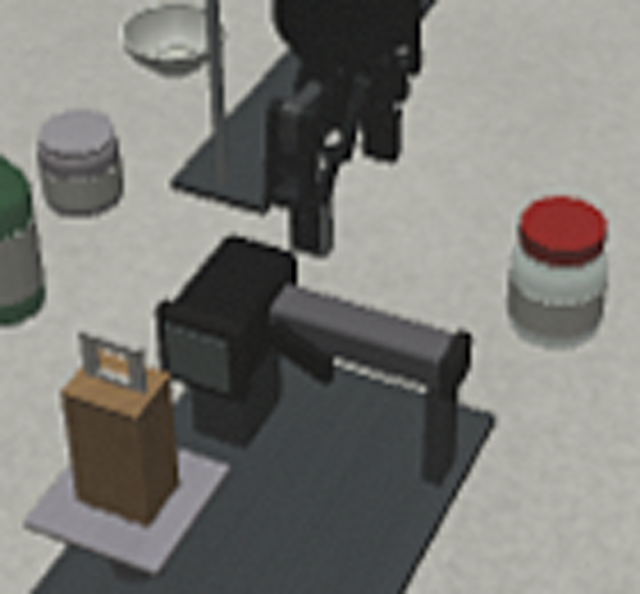

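The open finger ends at about (320,245), clearly well above the nominal TCP: depth puts its tip about 30–38 mm up, depending on opening. The trigger at (305,345) is released and the box is undisturbed. I'll go in lower, at z=0.055, and slightly further out along the blade so the body clears the head.

Run:
```python
from h import *
a=np.radians(YS);ys=np.array([-np.sin(a),np.cos(a)]);xs=np.array([np.cos(a),np.sin(a)]);S=np.array([.5563,.2112])
def rep(n):
    f=np.array(monitor.current_force());print(n,round(monitor.current_opening(),3),"y,x,z",np.round([f[:2]@ys,f[:2]@xs,f[2]],1),np.round(monitor.current_ee_pos(),4),flush=True);return f
Q=S-.055*xs-.0625*ys
robot.movel([*Q,.16],speed=.1)
hit=robot.movel([*Q,.055],speed=.06,until_force=6);rep(("down",hit))
if not hit:
    for o in(.7,.6,.5,.46,.43):
        robot.gripper_to(o);f=rep(o)
        if abs(f[2])>25 or abs(f[:2]@ys)>25 or monitor.current_opening()>o+.015:break
im,d=imaging.snapshot("side");P=cloud("side",d);e=P[...,:2]-S
X,Y,Z=e@xs*1000,e@ys*1000,P[...,2]*1000
for r in range(232,246,2): print(r,' '.join(f"{X[r,c]:.0f},{Y[r,c]:.0f},{Z[r,c]:.0f}" for c in range(308,332,2)))
cv2.imwrite("pics/s7.png",cv2.resize(im[190:280,270:370],(660,594),interpolation=cv2.INTER_CUBIC));print(monitor.current_t())
```

```text
('down', False) 1.002 y,x,z [ 0.3 -0.2 -0. ] [0.4933 0.157  0.0553]
0.7 0.701 y,x,z [ 3.4 -0.8  1.2] [0.4933 0.1575 0.0552]
0.6 0.602 y,x,z [ 4.5 -1.9  3.3] [0.4932 0.1572 0.0551]
0.5 0.497 y,x,z [ 5.9 -1.4  3.4] [0.4931 0.1573 0.0551]
0.46 0.46 y,x,z [ 5.2 -2.6  3.1] [0.4932 0.1574 0.0551]
0.43 0.437 y,x,z [ 3.8 -4.1  7. ] [0.4932 0.1572 0.0552]
232 -6,-52,97 -17,-43,108 -22,-44,109 -48,-5,151 -54,-5,154 -60,-4,157 -66,-2,160 -68,-9,156 -64,-30,136 -69,-31,138 -62,-59,112 -68,-59,114
234 -6,-51,90 -17,-43,100 -23,-42,103 -46,-9,140 -50,-12,139 -54,-15,138 -64,-6,150 -69,-8,150 -69,-19,140 -67,-35,127 -65,-52,111 -70,-54,112
236 -7,-50,83 -17,-43,94 -22,-43,95 -28,-43,98 -50,-12,133 -56,-11,135 -61,-12,137 -68,-9,142 -70,-17,136 -69,-32,123 -63,-56,100 -70,-54,105
238 3,-68,57 2,-78,49 17,-119,8 11,-120,10 -34,-44,91 -39,-46,93 -53,-29,112 -66,-13,131 -63,-31,114 -66,-37,111 -65,-51,98 -71,-52,99
240 2,-65,52 3,-78,41 13,-111,9 8,-113,8 2,-115,9 -3,-118,9 -53,-29,105 -59,-28,108 -63,-31,108 -66,-36,104 -65,-54,88 -71,-53,92
242 2,-65,45 2,-76,35 9,-102,10 4,-105,9 -1,-109,7 -7,-111,8 -52,-30,97 -56,-34,95 -64,-30,101 -66,-38,95 -33,-123,8 -40,-123,10
244 4,-67,34 3,-77,26 7,-97,6 -0,-97,9 -5,-101,8 -9,-105,6 -16,-106,8 -57,-31,91 -64,-29,95 -67,-36,91 -37,-116,8 -42,-118,8
34.2167
```

View pics/s7.png

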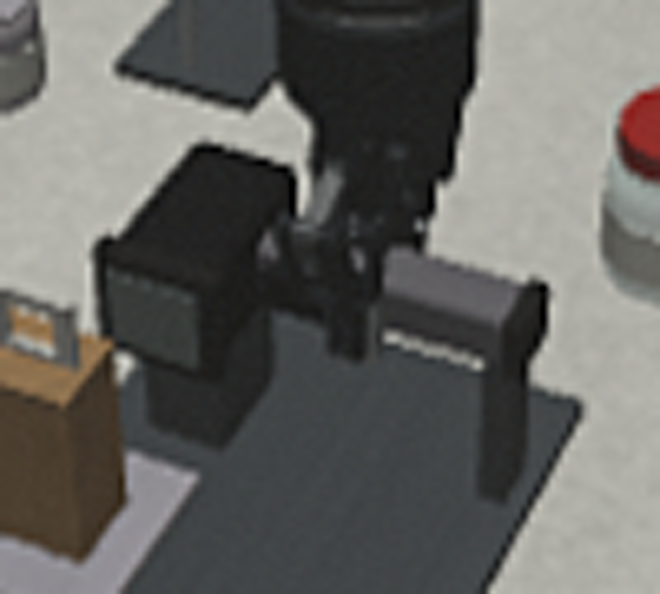

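The finger is now outside the blade (about (350,330)), and the blade front reads y_s≈-44 over its whole visible length, parallel to the grip, so it is in. I'll make sure with a small extra squeeze, then release and retreat.

Run:
```python
from h import *
a=np.radians(YS);ys=np.array([-np.sin(a),np.cos(a)]);xs=np.array([np.cos(a),np.sin(a)]);S=np.array([.5563,.2112])
for o in(.42,.405):
    robot.gripper_to(o);f=np.array(monitor.current_force());print(o,round(monitor.current_opening(),3),np.round(f,1))
    if np.linalg.norm(f)>30:break
robot.sleep(.3)
for o in(.6,1.0): robot.gripper_to(o)
p=monitor.current_ee_pos();robot.movel([p[0],p[1],.17],speed=.1);robot.movel([p[0]-.02,p[1]-.05,.36],speed=.2)
robot.sleep(.5)
im,d=imaging.snapshot("side");P=cloud("side",d);e=P[...,:2]-S
X,Y,Z=e@xs*1000,e@ys*1000,P[...,2]*1000
m=(X>-60)&(X<-45)&(Y>-48)&(Y<-15)&(Z>90)&(Z<108);print("blade end y",np.median(Y[m]),m.sum())
for n in("tall_carton","barcode","pan_axis","short_carton","round_tub","jar","tin","coin_bowl","stapler","sauce"):print(n,[(w("side",r["location"]).round(4).tolist(),round(r["confidence"],2)) for r in imaging.landmark_of("side",n)[:1]])
e=P[...,:2]-PAN;m=(P[...,2]>.149)&(P[...,2]<.165)&(abs(e@xs)<.035)&(abs(e@ys)<.035);print("box top",np.median(P[m][:,2]),cv2.minAreaRect((e[m]*1000).astype(np.float32)))
cv2.imwrite("pics/s8.png",im[80:320,200:440]);print(monitor.current_force(),monitor.current_t())
```

```text
0.42 0.43 [-2.7  4.   9.9]
0.405 0.427 [-5.2  1.3 12.9]
blade end y -30.40389391867559 24
tall_carton [([0.5846, 0.2587, 0.1148], 0.73)]
barcode [([0.563, -0.2407, 0.1429], 0.19)]
pan_axis [([0.5876, 0.2819, 0.0066], 0.58)]
short_carton [([0.7551, -0.2235, 0.0036], 0.56)]
round_tub [([0.5832, -0.1283, 0.1236], 0.8)]
jar [([0.3956, -0.0023, -0.0006], 0.97)]
tin [([0.7579, -0.0434, -0.0013], 0.76)]
coin_bowl [([0.5853, 0.2822, 0.0088], 0.66)]
stapler [([0.332, 0.3883, -0.0017], 0.81)]
sauce [([0.7678, 0.0851, -0.0008], 0.98)]
box top 0.15441843760693114 ((-2.3401660919189453, 1.057901382446289), (37.14318084716797, 47.21100997924805), 82.28499603271484)
[ 0.37004844  0.01928989 -0.38040033] 39.175
```

View pics/s8.png

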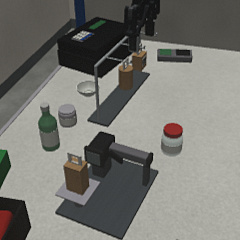

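The gripper stalled at 0.427, which is the hard stop, so the trigger was fully in. It has sprung back (blade at y_s -30). The picture shows the box on the pan at (77,175), both other packs hanging at (125,75) and (140,58), and the counter things in place. Handing in.

```bash
python3 -c "
from h import *
robot.hand_in()"
```

```text
the job is handed in; nothing more can be done
```

The tall box is off its hook and standing upright, released, on the scan pan with its barcode to the window. The trigger was then squeezed all the way in and released, and I handed the job in at about 39 s of the 67 s allowed.

**Box:**
- I gripped it from above, lifted it 11.5 mm and slid it off the tip, with forces staying around 1 N.
- I lowered it until a 2.5 N contact; the pan top is about 71 mm above the counter.
- The last depth check put it within about 3 mm of the pan's middle and square within about 1°.

**Trigger:**
- The first try was too high, because the fingertips sit higher than I had assumed. A finger slipped over the trigger blade and I read up to 44 N at the wrist, with no sign of damage.
- On the second, lower try the gripper stalled against the hard stop with the blade flat to the grip.
- After release the blade measured fully sprung back.

**Other items:** The round tub, jar, tin, stapler and sauce bottle were all found within a few mm of where they began. I could confirm the short carton and coin bowl only by eye in the last picture, because the network mislabelled them. It also placed the tall box's origin wrongly in that picture and did not find the barcode. The depth measurement and the picture showed the box unchanged, so I trusted those.

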